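# Slide the passed adapter home in the green cubby

### The arm

A 7-joint arm with a two-finger parallel gripper is mounted at the origin on a cart in front of the work surface, level with it; the furniture and walls round the work are solid. World frame = base frame: x ahead of the robot, y to its left, z up, the work surface at z = 0. Lengths are in m, angles in rad, forces in N, time in s.
With the tool pointing down it reaches from about 0.35 to 0.9 m from the base axis. Payload 8.1 kg.
Tool frame: the origin (TCP) lies on the centre line of the jaws, within the pads' length; the fingertips stand 11 mm ahead of it and the grasp point (between the pads) lies 8 mm behind it (arm.nose_length is the distance from the TCP to the fingertips, in m); z points along the fingers, y is the line along which they close (so a half turn about z gives the same grasp; the last joint's range is limited). The gripper opens to 92 mm and grips with 3 to 60 N. Pads are 19 mm wide; open, the fingers measure 130 mm over their backs; the gripper's body (75 mm by 190 mm) begins 47 mm behind the grasp point.
Start: joints at [1.078, 0.434, 0.025, 1.573, -0.012, 1.134, -0.075], TCP at [0.237, -0.578, 0.238] pointing down, gripper open.
Joint ranges: [-2.62, 2.62], [-0.44, 2.09], [-1.27, 1.32], [0.08, 2.57], [-1.32, 4.46], [0.12, 2], [-2.74, 2.74]. Speed limits (rad/s): [2.22, 2.22, 3.01, 3.01, 3.14, 3.14, 3.14].

### API

Orientations are given as a rotation vector (axis times angle).
In Python, from cell import arm gives the robot as it stands.
- The arm moves only by the tool jog_arm, never from a script. Its argument "moves" is a list of rows, each a list of 4 numbers: the shift along the tool's x, y, z in m, then the turn about the tool's z in rad. In form: [[tx, ty, tz, spin], ...]. A call has 1 to 20 rows; each row is the pose to reach, as a shift and turn from the pose commanded when the call began, along the tool's axes at that moment; what a row does not reach only later rows make up. A row lasts 1/8 s, in which the tool goes at most 62.5 mm and 10.7 degrees, less where a joint would pass 70% of its speed; a pose out of reach is approached as far as the arm can. A call with a gripper value outside its range is refused whole. "hand" is the finger opening in m, from 0 to 0.0918, set as the call begins (left out, the last holds). The fingers move at their own pace and stop on an object; "newtons" is the grip in N (left out, the last holds). Time passes only in rows, so rows that repeat a pose let the fingers close. It gives the time, the measured TCP pose, the force, the opening and the grip force at its end, in the units of the state.
- arm.observe(): the state, without advancing time (a new reading comes with each control period).
- arm.get_image(name): name is "scene" or "top" or "wrist"; returns a dict with "color" (420x560x3 uint8, red, green, blue), "z_map" (420x560 float32, m along the optical axis (not along the pixel's ray), 0 where there is no reading), "fx", "fy", "cx", "cy" (pixels), "rvec" (rotation vector, rad) and "tvec" (3), from world to camera coordinates, as OpenCV has them. Camera axes: x right, y down, z forward; pixel columns grow to the right and rows downward; lengths in m; the calibration is good to about 2 mm. A picture is of the moment at which its call begins.
- arm.sign_off(): hands the job in; it is judged then, once.
The state is a dict: "clock": time; "joints": joint angles; "dq": joint speeds; "joint_efforts": joint torques, N m; "position": TCP position; "ee_rot": TCP orientation; "force": force on the tool from outside, world axes, zero at the start; "ft_torque": the same for the moment, N m; "width": opening from 0.0 (shut) to 1.0 (fully open); "gripper_force": force on a finger pad.
Only numpy, scipy, OpenCV 4.12 (cv2) and the standard library are available. Lean on these libraries where they do the work, as an engineer would, in place of code of your own. Each camera call takes 0.05 s, during which the arm holds its last target. There are 200 camera calls.

### The job

Two laptop adapters lie on the worktop: the one with the green tag has passed its test, the one with the red tag has not. Put the green-tagged adapter away in the cubby marked green: slide it in lengthwise under the drawer until it lies flat, tag up, fully inside with nothing sticking out of the mouth. Leave the red-tagged adapter and the two spice jars near the cubbies standing where they are.

Things in the scene. Friction and masses are not known exactly. Their poses are not given: they have to be found in the camera images.
- adapter_green: black laptop power brick with a green tag on top, a box 49 x 116 x 30 mm (x, y, z), 0.3 kg, loose; either end may go in first. Origin: centre of its underside; y runs along its 116 mm length, z up through the tag
- adapter_red: the same power brick with a red tag on top; to be left alone. Origin and axes as for the green one
- bay_green: fixed wooden tower, 82 wide, 154 deep, 198 mm high, green tags over its mouth and on top. Below, an open cubby, clear width 66, height 48, depth 142 mm; the worktop is its floor. Above it a closed drawer block, flush with the upright front. Origin: on the worktop, middle of the mouth, in the front plane; x points into the cubby, away from the robot, y across, z up
- bay_red: the same tower with red tags; not used. Origin and axes as for bay_green
- spice_left: white-capped spice jar with a green label, 47 mm across, 98 mm high, loose, standing left of the towers; origin: centre of its underside
- spice_right: red-capped spice jar with a brown label, 45 mm across, 106 mm high, loose, standing right of the towers; origin: centre of its underside
Things that resemble listed ones, but are neither listed nor needed, are in the scene too. Leave any pink look-alike of the adapter_green alone.

How it is judged:
By the outcome, as a careful person would: the job done as asked, in the order asked, and still so for the second after the job is handed in, with the robot touching nothing.
It also fails if it takes over 56 s, if anything falls off the work surface, if the arm or the gripper's body presses on something with over 40 N, if the wrist force passes 120 N, or if a joint passes its speed limit or range.

## Working session

There is one attempt and no reset: what is moved stays moved. The work goes in short steps, Python scripts to look and compute and a tool call to move; the robot and the scene stay as the last step left them, time stands still between calls to the robot, and variables do not carry over. Pictures are saved under pics/ and viewed, at most 10 in all, crops included, and the job is handed in when it is done.

Besides the shell and the picture viewer there is one more tool, called after "Call:" as name(argument=value, ...), one argument or row to a line, values as JSON. jog_arm: Moves the arm, as the interface text tells. Its arguments: {"type":"object","properties":{"moves":{"type":"array"},"hand":{"type":"number"},"newtons":{"type":"number"}},"required":["moves"]}

```bash
ls; mkdir -p pics
cat > h.py <<'E'
import numpy as np, cv2
from cell import arm
def grab(n):
    d=arm.get_image(n); np.savez(f'{n}.npz',**d); return d
def pts(d):
    R=cv2.Rodrigues(np.array(d['rvec'],float))[0]; t=np.array(d['tvec'],float).ravel()
    z=d['z_map']; v,u=np.indices(z.shape)
    c=np.stack([(u-d['cx'])/d['fx']*z,(v-d['cy'])/d['fy']*z,z],-1)
    return (c-t)@R   # world
def save(d,name,crop=None,s=1):
    im=d['color'][:,:,::-1]
    if crop: u0,v0,u1,v1=crop; im=im[v0:v1,u0:u1]
    cv2.imwrite(f'pics/{name}.png',cv2.resize(im,None,fx=s,fy=s,interpolation=cv2.INTER_CUBIC))
E
python3 - <<'E'
from h import *
a=grab('scene');b=grab('top')
im=np.vstack([a['color'],b['color']])
for n,d in(('scene',a),('top',b)): save(d,n+'0')
s=arm.observe();print(s, arm.nose_length)
E
```

```text
pics
{'clock': 0.1, 'joints': array([ 1.07840252,  0.4351339 ,  0.02494516,  1.57399901, -0.01158983,
        1.13401648, -0.07508827]), 'dq': array([ 0.00082581, -0.00252057, -0.0001641 , -0.00304811,  0.00196935,
        0.00050342,  0.0003971 ]), 'joint_efforts': array([ 2.75531580e-03, -6.69128108e+01,  9.87981856e-01, -3.15148687e+01,
       -6.05116202e-02,  3.74188100e-02,  2.48449180e-05]), 'position': array([ 0.23729292, -0.57771848,  0.23703792]), 'ee_rot': array([-3.08079330e+00, -6.08112859e-01,  6.20754872e-04]), 'force': array([ 0.43909163, -0.79057453,  0.56916101]), 'ft_torque': array([ 0.04619931, -0.06040412, -0.05697823]), 'gripper_force': 0.0, 'width': 0.9996808990489346} 0.011
```

View pics/scene0.png

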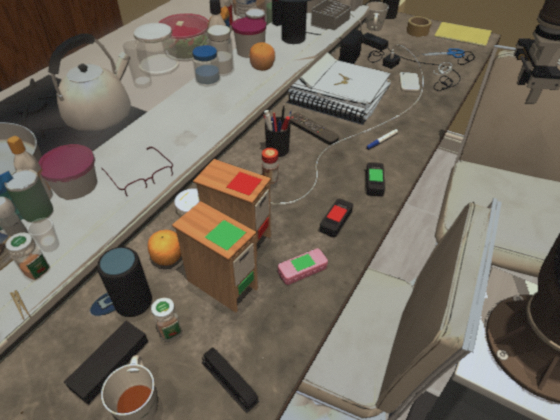

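View pics/top0.png

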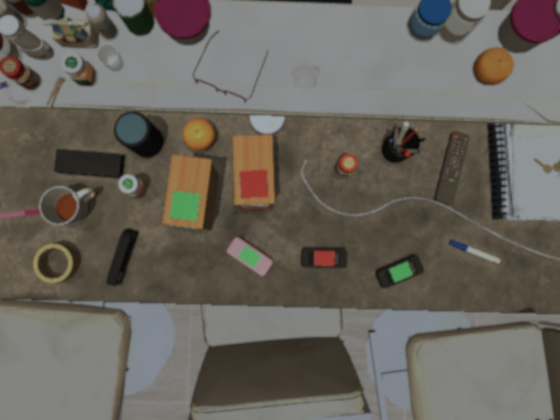

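The top view shows a black brick with a green tag at (400,271), a black one with a red tag at (324,258), and a pink look-alike with a green tag at (250,257). There is also an untagged black bar at (122,257). The green tower's top is at (188,192) and the red tower's at (254,170). The scene view has the green adapter at (375,178), the red at (337,216), the pink at (303,265) and the green tower at (222,250). I choose the black brick with the green tag at top (400,271), and I'll check it in a crop.

Run:
```python
from h import *
d={n:dict(np.load(n+'.npz')) for n in('scene','top')}
save(d['top'],'crop_g',(370,245,435,300),8)
P={n:pts(d[n]) for n in d}
for n in d:
    p=P[n]; c=d[n]['color'].astype(int); hsv=cv2.cvtColor(d[n]['color'],cv2.COLOR_RGB2HSV)
    for nm,m in(('green',(hsv[...,0]>50)&(hsv[...,0]<75)&(hsv[...,1]>150)&(hsv[...,2]>90)),('red',((hsv[...,0]<5)|(hsv[...,0]>175))&(hsv[...,1]>180)&(hsv[...,2]>110))):
        k,l,st,ce=cv2.connectedComponentsWithStats(m.astype(np.uint8))
        for i in range(1,k):
            if st[i,4]>50: print(n,nm,ce[i].round(0),st[i,4],np.median(p[l==i],0).round(4))
# box tops by height in top cam
p=P['top']
def rect(nm,x0,x1,y0,y1,z0,z1,n='top'):
    p=P[n]; m=(p[...,0]>x0)&(p[...,0]<x1)&(p[...,1]>y0)&(p[...,1]<y1)&(p[...,2]>z0)&(p[...,2]<z1)
    q=p[m]; r=cv2.minAreaRect(q[:,:2].astype(np.float32)); print(n,nm,len(q),np.round(r[0],4),np.round(r[1],4),round(r[2],2),np.median(q[:,2]).round(4))
for v,u in((271,400),(258,324),(257,250),(170,254),(192,188),(257,122),(185,128),(163,346)):
    x,y,_=p[v,u]; print((u,v),p[v,u].round(3))
    for n in d:
      try:
        if p[v,u,2]>.15: rect('tower',x-.12,x+.12,y-.08,y+.08,.19,.21,n)
        else: rect('obj',x-.08,x+.08,y-.08,y+.08,.02,.04,n)
      except Exception as e: print(e)
```

```text
scene red [244. 183.] 438 [0.7028 0.0777 0.1995]
scene red [336. 213.] 168 [ 0.5413 -0.0988  0.031 ]
(400, 271) [ 0.514 -0.292  0.034]
scene obj 497 [ 0.5113 -0.2935] [0.048  0.1186] 25.58 0.0304
top obj 883 [ 0.5117 -0.2929] [0.0492 0.1149] 25.01 0.0302
(324, 258) [ 0.541 -0.1    0.033]
scene obj 641 [ 0.54   -0.0996] [0.0496 0.1177] 0.5 0.0303
top obj 865 [ 0.5405 -0.0998] [0.0479 0.1147] 0.92 0.0301
(250, 257) [0.539 0.086 0.033]
scene obj 861 [0.5385 0.0876] [0.1156 0.0511] 56.74 0.0301
top obj 861 [0.5395 0.0891] [0.1141 0.0478] 57.96 0.03
(254, 170) [0.734 0.076 0.202]
scene tower 1873 [0.7345 0.0781] [0.1556 0.0903] 3.53 0.1985
top tower 2755 [0.7353 0.0797] [0.154  0.0879] 3.72 0.1982
(188, 192) [0.681 0.219 0.201]
scene tower 2500 [0.6819 0.2216] [0.0907 0.1556] 84.32 0.1985
top tower 2816 [0.6829 0.2233] [0.0885 0.1543] 84.75 0.1982
(122, 257) [0.53  0.399 0.052]
scene obj 158 [0.5276 0.4226] [0.0248 0.1418] 85.0 0.0355
top obj 100 [0.5261 0.409 ] [0.0295 0.1402] 75.31 0.0347
(128, 185) [0.704 0.38  0.097]
scene obj 590 [0.7273 0.4234] [0.1316 0.0593] 28.67 0.0347
top obj 378 [0.7382 0.4099] [0.1289 0.0612] 57.21 0.0336
(346, 163) [ 0.772 -0.14   0.107]
scene obj 45 [ 0.761  -0.1336] [0.0431 0.0181] 41.93 0.0318
top obj 26 [ 0.7615 -0.1332] [0.0416 0.0137] 44.35 0.032
```

View pics/crop_g.png

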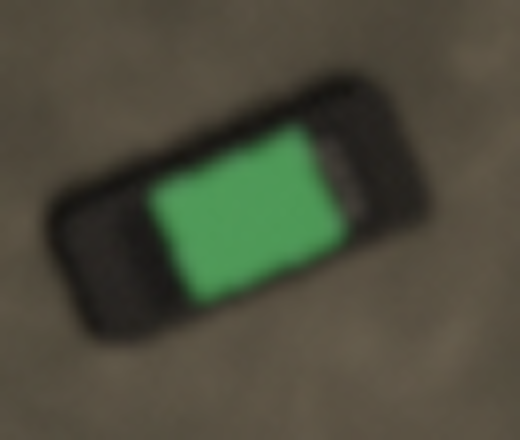

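The crop shows a black brick with a green tag at about (400,271), so the choice stands. It measures at (0.5115,-0.293), height 30 mm. The tool stays vertical and the body overhangs the fingers by 28 mm at the front. The fingers alone would therefore leave the brick about 30 mm out of the mouth, and I need something long to push it the rest of the way. I'll look at what is available.

Run:
```python
from h import *
d={n:dict(np.load(n+'.npz')) for n in('scene','top')}
t=d['top']['color'][:,:,::-1]; s=d['scene']['color'][:,:,::-1]
f=lambda im,u,v,w=40:cv2.resize(im[v-w*3//4:v+w*3//4,u-w:u+w],(400,300),interpolation=cv2.INTER_CUBIC)
cv2.imwrite('pics/cand.png',np.vstack([np.hstack([f(t,122,257),f(s,230,378)]),np.hstack([f(t,475,252),f(t,453,168,50)])]))
p=pts(d['top']);q=pts(d['scene'])
for nm,P,u,v,w in(('bar',p,122,257,35),('barS',q,230,378,35),('pen',p,475,252,30),('penS',q,382,139,22),('remote',p,453,168,40)):
    r=P[v-w:v+w,max(u-w,0):u+w].reshape(-1,3)
    for lo in(.006,.012,.03,.045):
        m=r[(r[:,2]>lo)&(r[:,2]<.07)]
        if len(m)>8:
            R=cv2.minAreaRect(m[:,:2].astype(np.float32)); print(nm,lo,len(m),np.round(R[0],3),np.round(R[1],3),round(R[2]),'zmed/max',np.median(m[:,2]).round(3),m[:,2].max().round(3))
```

```text
bar 0.006 860 [0.529 0.414] [0.172 0.174] 2 zmed/max 0.046 0.056
bar 0.012 709 [0.526 0.41 ] [0.03  0.141] 75 zmed/max 0.047 0.056
bar 0.03 684 [0.526 0.41 ] [0.029 0.141] 74 zmed/max 0.047 0.056
bar 0.045 461 [0.53 0.41] [0.027 0.127] 75 zmed/max 0.049 0.056
barS 0.006 1294 [0.521 0.383] [0.089 0.144] 75 zmed/max 0.047 0.054
barS 0.012 1094 [0.526 0.41 ] [0.029 0.141] 76 zmed/max 0.048 0.054
barS 0.03 1063 [0.526 0.41 ] [0.028 0.14 ] 76 zmed/max 0.048 0.054
barS 0.045 774 [0.529 0.409] [0.026 0.129] 74 zmed/max 0.049 0.054
pen 0.006 349 [ 0.564 -0.5  ] [0.156 0.139] 11 zmed/max 0.013 0.022
pen 0.012 215 [ 0.568 -0.488] [0.133 0.014] 70 zmed/max 0.015 0.022
penS 0.006 184 [ 0.59  -0.521] [0.12  0.172] 29 zmed/max 0.013 0.03
penS 0.012 108 [ 0.61  -0.494] [0.129 0.126] 85 zmed/max 0.015 0.03
remote 0.006 1609 [ 0.785 -0.427] [0.208 0.226] 2 zmed/max 0.017 0.069
remote 0.012 1422 [ 0.783 -0.425] [0.206 0.219] 2 zmed/max 0.017 0.069
remote 0.03 38 [ 0.818 -0.424] [0.114 0.215] 7 zmed/max 0.039 0.069
remote 0.045 18 [ 0.836 -0.315] [0.033 0.003] 7 zmed/max 0.064 0.069
```

View pics/cand.png

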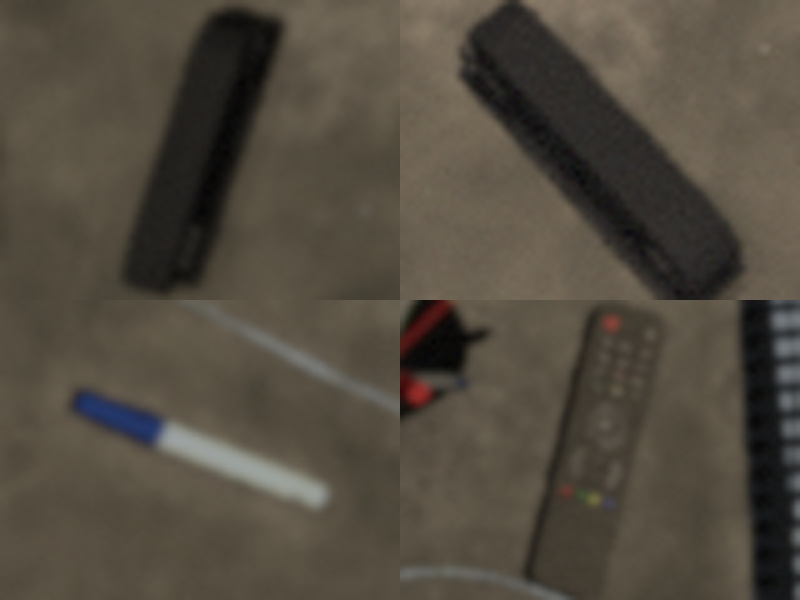

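The stapler at top (122,257) is about 55 mm tall, which is more than the 48 mm mouth. The marker at top (475,252), roughly 130 x 14 mm, is thin enough to use as a push stick. The plan is to grip the adapter near its rear end and insert it as far as the gripper body allows, then push the rest with the marker.

```bash
cat >> h.py <<'E'
from scipy.spatial.transform import Rotation as Ro
M=np.array([.6056,.2299]); U=np.array([.9954,-.0958]); V=np.array([.0958,.9954])
def go(*targets):  # world x,y,z,yaw(deg) of tool x
    s=arm.observe(); R=Ro.from_rotvec(s['ee_rot']).as_matrix(); y0=np.degrees(np.arctan2(R[1,0],R[0,0]))
    print('t',round(s['clock'],2),'pos',s['position'].round(4),'yaw',y0.round(1),'j7',s['joints'][6].round(2),'w',round(s['width'],3),'F',s['force'].round(1),'g',round(s['gripper_force'],1))
    for t in targets: print(np.round(R.T@(np.array(t[:3])-s['position']),4),np.radians(-((t[3]-y0+180)%360-180)).round(4))
def tow(a,b,z,yaw=174.5): p=M+a*U+b*V; return (p[0],p[1],z,yaw)
E
python3 -c "
from h import *
go((.4944,-.2568,.10,115.3),(.4944,-.2568,.014,115.3))"
```

```text
t 0.1 pos [ 0.2373 -0.5777  0.237 ] yaw 22.3 j7 -0.08 w 1.0 F [ 0.4 -0.8  0.6] g 0.0
[ 0.3598 -0.199   0.1373] -1.6226
[ 0.3598 -0.1988  0.2233] -1.6226
```

Call:
jog_arm(
  moves=[
    [0.36,-0.199,0.137,-1.6226],
    [0.36,-0.199,0.137,-1.6226],
    [0.36,-0.199,0.137,-1.6226],
    [0.36,-0.199,0.137,-1.6226],
    [0.36,-0.199,0.137,-1.6226],
    [0.36,-0.199,0.137,-1.6226],
    [0.36,-0.199,0.137,-1.6226],
    [0.36,-0.199,0.137,-1.6226],
    [0.36,-0.199,0.137,-1.6226],
    [0.36,-0.199,0.137,-1.6226],
    [0.36,-0.199,0.137,-1.6226],
    [0.36,-0.199,0.137,-1.6226],
    [0.36,-0.199,0.137,-1.6226],
  ],
  hand=0.0918,
)

```text
clock: 1.72
position: [0.4949, -0.2574, 0.1008]
ee_rot: [1.682, 2.653, -0.0]
force: [0.4, -0.5, 0.6]
width: 0.997
gripper_force: 0.0
```

```bash
python3 -c "
from h import *
go((.4944,-.2568,.014,115.3))
d=grab('wrist');save(d,'w1')"
```

```text
t 1.73 pos [ 0.4949 -0.2574  0.1008] yaw 115.2 j7 0.55 w 0.997 F [ 0.4 -0.5  0.6] g 0.0
[ 0.0007 -0.0002  0.0868] -0.001
```

View pics/w1.png

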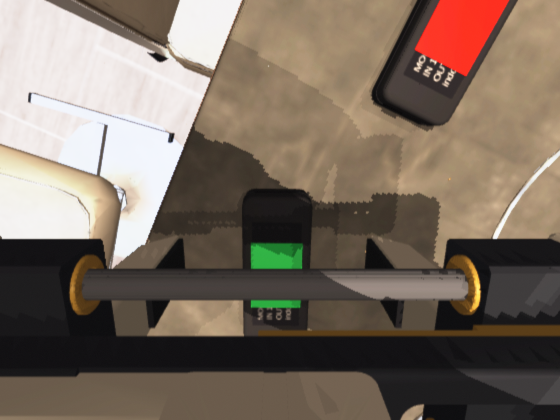

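The wrist view shows the green adapter at (277,260), centred and parallel between the jaws at columns 183 to 366. The red adapter is clear at (440,60). I'll lower and grip.

Call:
jog_arm(
  moves=[
    [0.001,0,0.05,0],
    [0.001,0,0.08,0],
    [0.001,0,0.087,0],
    [0.001,0,0.087,0],
  ],
)

```text
clock: 2.28
position: [0.4948, -0.2564, 0.0141]
ee_rot: [1.681, 2.654, 0.0]
force: [0.5, 0.2, 1.1]
width: 1.003
gripper_force: 0.0
```

Call:
jog_arm(
  moves=[
    [0,0,0,0],
    [0,0,0,0],
    [0,0,0,0],
    [0,0,0,0],
    [0,0,0,0],
    [0,0,0,0],
  ],
  hand=0.03,
  newtons=50,
)

```text
clock: 3.02
position: [0.4946, -0.2563, 0.0138]
ee_rot: [1.681, 2.654, 0.0]
force: [0.0, 0.4, 2.8]
width: 0.517
gripper_force: 50.0
```

Call:
jog_arm(
  moves=[
    [0,0,-0.02,0],
    [0,0,-0.05,0],
    [0,0,-0.09,0],
    [0,0,-0.09,0],
  ],
)

```text
clock: 3.52
position: [0.496, -0.2569, 0.1061]
ee_rot: [1.679, 2.65, 0.001]
force: [0.4, -0.6, -3.5]
width: 0.52
gripper_force: 50.0
```

```bash
python3 -c "
from h import *
go(tow(-.13,0,.104),tow(-.13,0,.03),tow(-.13,0,.0155))
for n in('scene','top'):
    P=pts(grab(n));m=(abs(P[...,0]-.51)<.07)&(abs(P[...,1]+.29)<.07)&(P[...,2]>.06)&(P[...,2]<.14)&(P[...,1]<-.29)
    q=P[m];print(n,len(q),np.polyfit(q[:,0]*np.cos(np.radians(115.3))+q[:,1]*np.sin(np.radians(115.3)),q[:,2],1) if len(q)>5 else '',np.median(q,0))
"
```

```text
t 3.52 pos [ 0.496  -0.2569  0.1061] yaw 115.3 j7 0.55 w 0.52 F [ 0.4 -0.6 -3.5] g 50.0
[0.4599 0.1953 0.0011] -1.0335
[0.4601 0.1951 0.0751] -1.0335
[0.4602 0.1951 0.0896] -1.0335
scene 48 [-0.0347842   0.10557018] [ 0.51000543 -0.30950636  0.1228955 ]
top 166 [-0.01223776  0.11168202] [ 0.54118497 -0.31921427  0.11996464]
```

Call:
jog_arm(
  moves=[
    [0.46,0.195,0.001,-1.0335],
    [0.46,0.195,0.001,-1.0335],
    [0.46,0.195,0.001,-1.0335],
    [0.46,0.195,0.001,-1.0335],
    [0.46,0.195,0.001,-1.0335],
    [0.46,0.195,0.001,-1.0335],
    [0.46,0.195,0.001,-1.0335],
    [0.46,0.195,0.001,-1.0335],
    [0.46,0.195,0.001,-1.0335],
    [0.46,0.195,0.001,-1.0335],
    [0.46,0.195,0.001,-1.0335],
    [0.46,0.195,0.001,-1.0335],
    [0.46,0.195,0.001,-1.0335],
  ],
)

```text
clock: 5.25
position: [0.4745, 0.2419, 0.1027]
ee_rot: [0.153, 3.138, -0.0]
force: [-0.0, -0.2, -2.2]
width: 0.517
gripper_force: 50.0
```

```bash
python3 -c "
from h import *
go(tow(-.13,0,.03),tow(-.13,0,.0155),tow(-.043,0,.0155))
d=grab('wrist');save(d,'w2')
P=pts(d);q=P[(P[...,2]<.19)&(P[...,2]>.05)];
# front face of tower in scene
P=pts(grab('scene'));r=P.reshape(-1,3);a=(r[:,:2]-M)@U;b=(r[:,:2]-M)@V
m=(abs(a)<.02)&(abs(b)<.06)&(r[:,2]>.06)&(r[:,2]<.18);print('face',m.sum(),np.percentile(a[m],[10,50,90]).round(4),np.percentile(b[m],[1,99]).round(4))
m=(abs(a)<.02)&(abs(b)<.06)&(r[:,2]>.005)&(r[:,2]<.045);print('jambs',np.histogram(b[m],np.arange(-.06,.061,.005)))
"
```

```text
t 5.25 pos [0.4745 0.2419 0.1027] yaw 174.4 j7 0.45 w 0.517 F [-0.  -0.2 -2.2] g 50.0
[-0.0017  0.0006  0.0727] -0.0013
[-0.0017  0.0006  0.0872] -0.0013
[-0.0887  0.0007  0.0872] -0.0013
face 1170 [-0.0016  0.      0.0098] [-0.0395  0.0407]
jambs (array([ 0,  0,  0,  0,  1,  5,  0,  0,  0,  1,  0,  0,  0,  0,  0,  0,  0,
        0,  8, 57, 18,  0,  0,  0]), array([-6.00000000e-02, -5.50000000e-02, -5.00000000e-02, -4.50000000e-02,
       -4.00000000e-02, -3.50000000e-02, -3.00000000e-02, -2.50000000e-02,
       -2.00000000e-02, -1.50000000e-02, -1.00000000e-02, -5.00000000e-03,
       -2.77555756e-17,  5.00000000e-03,  1.00000000e-02,  1.50000000e-02,
        2.00000000e-02,  2.50000000e-02,  3.00000000e-02,  3.50000000e-02,
        4.00000000e-02,  4.50000000e-02,  5.00000000e-02,  5.50000000e-02,
        6.00000000e-02]))
```

View pics/w2.png

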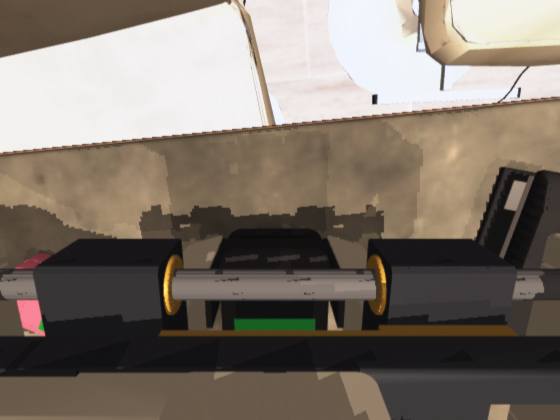

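The wrist view shows the adapter held level at (275,290), with the pink one clear at (35,290) and the stapler clear at (510,220). The tower face is at 0 and its sides are at ±40 mm in my mouth frame, so the frame is right. I'll lower and slide in.

Call:
jog_arm(
  moves=[
    [-0.002,0.001,0.04,0],
    [-0.002,0.001,0.07,0],
    [-0.002,0.001,0.086,0],
    [-0.002,0.001,0.086,0],
    [-0.012,0.001,0.086,0],
    [-0.022,0.001,0.086,0],
    [-0.032,0.001,0.086,0],
    [-0.042,0.001,0.086,0],
    [-0.052,0.001,0.086,0],
    [-0.062,0.001,0.086,0],
    [-0.072,0.001,0.086,0],
    [-0.08,0.001,0.086,0],
    [-0.086,0.001,0.086,0],
    [-0.086,0.001,0.088,0],
  ],
)

```text
clock: 7.1
position: [0.5603, 0.2356, 0.0147]
ee_rot: [0.151, 3.138, 0.0]
force: [-0.4, -0.2, -2.7]
width: 0.517
gripper_force: 50.0
```

```bash
python3 -c "
from h import *
go(tow(-.043,0,.0155))
a=grab('scene');save(a,'s2',(160,130,360,280),4)"
```

```text
t 7.1 pos [0.5603 0.2356 0.0147] yaw 174.5 j7 0.47 w 0.517 F [-0.4 -0.2 -2.7] g 50.0
[-0.0026 -0.0013 -0.0008] -0.0002
```

View pics/s2.png

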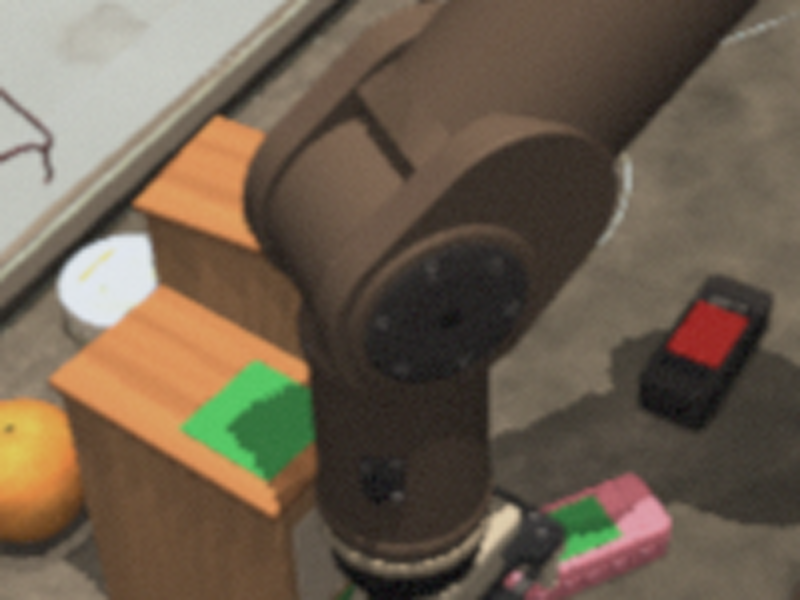

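Call:
jog_arm(
  moves=[
    [0,0,0.001,0],
    [0,0,0.001,0],
    [0,0,0.001,0],
    [0,0,0.001,0],
    [0,0,0.001,0],
  ],
  hand=0.0918,
)

```text
clock: 7.78
position: [0.5599, 0.2356, 0.0138]
ee_rot: [0.15, 3.138, -0.0]
force: [-0.1, 0.4, 0.0]
width: 0.983
gripper_force: 0.0
```

Call:
jog_arm(
  moves=[
    [0,0,-0.02,0],
    [0.01,0,-0.05,0],
    [0.04,0,-0.1,0],
    [0.06,0,-0.15,0],
    [0.06,0,-0.15,0],
  ],
)

```text
clock: 8.4
position: [0.5005, 0.2438, 0.169]
ee_rot: [0.146, 3.131, 0.006]
force: [0.7, 0.3, 1.1]
width: 0.998
gripper_force: 0.0
```

Run:
```python
from h import *
d={n:grab(n) for n in('top','scene')}
b=[]
for n in d:
    P=pts(d[n]); hs=cv2.cvtColor(d[n]['color'],cv2.COLOR_RGB2HSV)
    m=(P[...,2]>.008)&(P[...,2]<.03)&(abs(P[...,0]-.568)<.08)&(abs(P[...,1]+.488)<.1)
    k,l,st,ce=cv2.connectedComponentsWithStats(m.astype(np.uint8)); i=1+np.argmax(st[1:,4]); q=P[l==i]
    r=cv2.minAreaRect(q[:,:2].astype(np.float32)); print(n,len(q),r,'ztop',np.percentile(q[:,2],[50,90]))
    h=hs[l==i]; bl=q[(h[:,0]>100)&(h[:,0]<130)&(h[:,1]>120)]; print('blue',len(bl),bl.mean(0))
    P2=(P[...,:2]-M); a=P2@U; bb=P2@V; m=(abs(bb)<.05)&(a>-.12)&(a<-.003)&(P[...,2]>.015)&(P[...,2]<.045)
    if m.sum()>9: print('brick', m.sum(), np.percentile(a[m],[2,98]),np.percentile(bb[m],[2,98]),np.median(P[m][:,2]))
u=np.array([np.cos(np.radians(70)),np.sin(np.radians(70))])
p=np.array([.568,-.488])+.042*u
go((*p,.10,70),(*p,.0125,70))
```

```text
top 292 ((0.5680396556854248, -0.4879036843776703), (0.136607825756073, 0.015544047579169273), 69.902587890625) ztop [0.01387314 0.01692874]
blue 62 [ 0.58396896 -0.44664147  0.01492384]
brick 463 [-0.06075723 -0.00415058] [-0.02207376  0.02435942] 0.03021578175583047
scene 142 ((0.5652504563331604, -0.4892755448818207), (0.13568462431430817, 0.01570126600563526), 69.44511413574219) ztop [0.01407123 0.01701411]
blue 37 [ 0.58083324 -0.44454071  0.01326683]
brick 469 [-0.06271886 -0.00515901] [-0.01080335  0.02474407] 0.030053380219723407
t 8.5 pos [0.5006 0.2413 0.165 ] yaw 174.5 j7 0.54 w 0.999 F [-0.2 -0.6 -0.3] g 0.0
[-0.1472 -0.6789  0.0651] 1.8241
[-0.147  -0.6789  0.1526] 1.8241
```

The brick's nose is inside and square, with its rear 62 mm out. Next is the marker.

Call:
jog_arm(
  moves=[
    [-0.147,-0.679,0.065,1.824],
    [-0.147,-0.679,0.065,1.824],
    [-0.147,-0.679,0.065,1.824],
    [-0.147,-0.679,0.065,1.824],
    [-0.147,-0.679,0.065,1.824],
    [-0.147,-0.679,0.065,1.824],
    [-0.147,-0.679,0.065,1.824],
    [-0.147,-0.679,0.065,1.824],
    [-0.147,-0.679,0.065,1.824],
    [-0.147,-0.679,0.065,1.824],
    [-0.147,-0.679,0.065,1.824],
    [-0.147,-0.679,0.065,1.824],
    [-0.147,-0.679,0.065,1.824],
    [-0.147,-0.679,0.065,1.824],
    [-0.147,-0.679,0.065,1.824],
    [-0.147,-0.679,0.065,1.824],
    [-0.147,-0.679,0.065,1.824],
  ],
)

```text
clock: 10.62
position: [0.5817, -0.4483, 0.0991]
ee_rot: [2.573, 1.802, 0.0]
force: [-0.7, 0.3, -0.6]
width: 0.999
gripper_force: 0.0
```

```bash
python3 -c "
from h import *
u=np.array([np.cos(np.radians(69.7)),np.sin(np.radians(69.7))]);p=np.array([.567,-.4885])+.042*u
go((*p,.013,69.7))"
```

```text
t 10.62 pos [ 0.5817 -0.4483  0.0991] yaw 70.0 j7 0.12 w 0.999 F [-0.7  0.3 -0.6] g 0.0
[-0.0008  0.0001  0.0861] 0.0058
```

Call:
jog_arm(
  moves=[
    [-0.001,0,0.04,0.006],
    [-0.001,0,0.07,0.006],
    [-0.001,0,0.084,0.006],
    [-0.001,0,0.086,0.006],
    [-0.001,0,0.086,0.006],
  ],
)

```text
clock: 11.25
position: [0.5819, -0.4499, 0.0139]
ee_rot: [2.578, 1.793, 0.001]
force: [0.2, 0.3, 0.1]
width: 1.0
gripper_force: 0.0
```

Call:
jog_arm(
  moves=[
    [0,0,0,0],
    [0,0,0,0],
    [0,0,0,0],
    [0,0,0,0],
    [0,0,0,0],
    [0,0,0,0],
    [0,0,0,0],
    [0,0,0,0],
    [0,0,0,0],
    [0,0,-0.02,0],
    [0,0,-0.06,0],
    [0,0,-0.1,0],
    [0,0,-0.1,0],
  ],
  hand=0.0,
  newtons=30,
)

```text
clock: 12.88
position: [0.5833, -0.4508, 0.117]
ee_rot: [2.574, 1.79, 0.004]
force: [-0.0, 0.1, 0.2]
width: 0.005
gripper_force: 0.0
```

Run:
```python
from h import *
go(tow(-.21,0,.11),tow(-.21,0,.02))
d={n:grab(n) for n in('top','scene')}
for n in d:
    P=pts(d[n]); s=arm.observe()
    r=P.reshape(-1,3); m=(r[:,2]>.06)&(r[:,2]<.14)&(abs(r[:,0]-.55)<.05)&(r[:,1]<-.47)&(r[:,1]>-.62); q=r[m]
    print(n,len(q), np.percentile(q,[5,50,95],axis=0).round(3).tolist() if len(q) else '')
```

```text
t 12.88 pos [ 0.5833 -0.4508  0.117 ] yaw 69.7 j7 0.12 w 0.005 F [-0.   0.1  0.2] g 0.0
[ 0.5922 -0.4189  0.0033] -1.83
[ 0.5923 -0.4195  0.0933] -1.83
top 0 
scene 0
```

Run:
```python
from h import *
for n in('scene','wrist'):
    d=dict(np.load(n+'.npz')) if n=='scene' else grab(n)
    P=pts(d); m=(P[...,2]>.008)&(P[...,2]<.03)&(abs(P[...,0]-.568)<.08)&(abs(P[...,1]+.488)<.1)
    k,l,st,ce=cv2.connectedComponentsWithStats(m.astype(np.uint8)); i=1+np.argmax(st[1:,4]); q=P[l==i]
    print(n,len(q),cv2.minAreaRect(q[:,:2].astype(np.float32)),np.percentile(q[:,2],[50,90]))
save(d,'w3')
```

```text
scene 142 ((0.5666122436523438, -0.4896094799041748), (0.13496629893779755, 0.016248289495706558), 70.46414947509766) [0.01324695 0.01704513]
wrist 1182 ((0.5847373604774475, -0.4507307708263397), (0.05044437199831009, 0.015775855630636215), 70.69959259033203) [0.01464689 0.01638869]
```

View pics/w3.png

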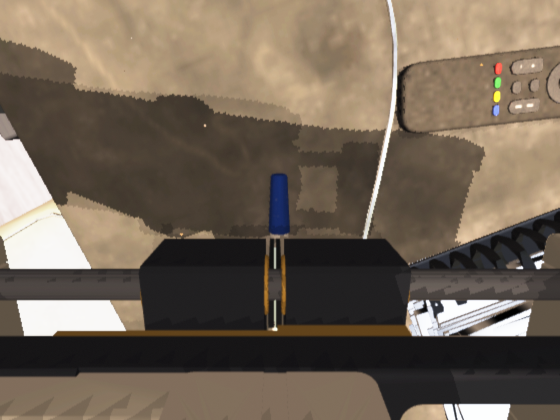

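The wrist view shows the marker's blue end at (279,205), unmoved, with the fingers closed right over it. So the clutter has no substance and can't be used as a pusher. The last 30 mm has to come from a brisk shove, after which the brick glides in. I'll first measure the glide with the brick pulled well out, and check the free space for the run-up.

Run:
```python
from h import *
for n in('top','scene'):
    P=pts(dict(np.load(n+'.npz'))).reshape(-1,3)
    print(n)
    for x in np.arange(.28,.5,.03):
        print(round(x,2),[ (lambda q: round(float(np.percentile(q,97)),2) if len(q)>3 else None)(P[(abs(P[:,0]-x)<.015)&(abs(P[:,1]-y)<.02)][:,2]) for y in np.arange(.1,.46,.04)])
go(tow(-.06,0,.13),tow(-.06,0,.0145))
```

```text
top
0.28 [-0.02, -0.07, -0.14, -0.2, None, None, -0.83, -0.83, -0.83]
0.31 [-0.2, -0.2, -0.21, -0.21, None, None, -0.83, -0.83, -0.83]
0.34 [-0.2, -0.2, -0.21, -0.21, None, None, None, None, None]
0.37 [-0.2, -0.2, -0.2, -0.21, None, None, None, None, None]
0.4 [-0.0, -0.0, -0.0, -0.0, 0.0, -0.0, -0.0, -0.0, 0.0]
0.43 [0.0, 0.01, 0.0, 0.0, 0.0, 0.0, 0.0, 0.0, 0.01]
0.46 [0.0, 0.0, 0.0, 0.0, 0.01, 0.0, 0.0, 0.01, 0.05]
0.49 [0.01, 0.0, 0.0, 0.0, 0.0, 0.0, 0.0, 0.0, 0.05]
scene
0.28 [-0.03, -0.08, -0.15, -0.21, None, None, None, None, None]
0.31 [-0.2, -0.2, -0.21, -0.21, None, None, None, None, None]
0.34 [-0.2, -0.2, -0.21, -0.21, None, None, None, None, None]
0.37 [-0.2, -0.2, -0.21, -0.21, -0.24, None, None, None, None]
0.4 [-0.0, -0.0, -0.0, -0.0, -0.0, 0.0, 0.0, 0.0, 0.0]
0.43 [0.0, 0.0, 0.0, 0.0, 0.0, 0.0, 0.0, 0.0, 0.0]
0.46 [0.0, 0.0, 0.0, 0.0, 0.0, 0.0, 0.0, 0.0, 0.05]
0.49 [0.0, 0.0, 0.0, 0.0, 0.0, 0.0, 0.0, 0.0, 0.05]
t 13.03 pos [ 0.5807 -0.4493  0.1119] yaw 69.7 j7 0.12 w 0.004 F [-0.6  0.6 -0.6] g 0.0
[ 0.6301 -0.2707 -0.0176] -1.8298
[ 0.6301 -0.2706  0.0979] -1.8298
```

Call:
jog_arm(
  moves=[
    [0.612,-0.338,-0.018,-1.83],
    [0.612,-0.338,-0.018,-1.83],
    [0.612,-0.338,-0.018,-1.83],
    [0.612,-0.338,-0.018,-1.83],
    [0.612,-0.338,-0.018,-1.83],
    [0.612,-0.338,-0.018,-1.83],
    [0.612,-0.338,-0.018,-1.83],
    [0.612,-0.338,-0.018,-1.83],
    [0.612,-0.338,-0.018,-1.83],
    [0.612,-0.338,-0.018,-1.83],
    [0.612,-0.338,-0.018,-1.83],
    [0.612,-0.338,-0.018,-1.83],
    [0.612,-0.338,-0.018,-1.83],
    [0.612,-0.338,-0.018,-1.83],
    [0.612,-0.338,-0.018,-1.83],
    [0.62,-0.306,0.04,-1.83],
    [0.63,-0.272,0.08,-1.83],
    [0.63,-0.271,0.098,-1.83],
    [0.63,-0.271,0.098,-1.83],
  ],
  hand=0.0918,
)

```text
clock: 15.4
position: [0.546, 0.2341, 0.0138]
ee_rot: [-0.153, -3.137, 0.001]
force: [0.7, 0.6, -0.6]
width: 0.998
gripper_force: 0.0
```

```bash
python3 -c "
from h import *
go(tow(-.055,0,.0145))"
```

```text
t 15.4 pos [0.546  0.2341 0.0138] yaw 174.4 j7 0.45 w 0.998 F [ 0.7  0.6 -0.6] g 0.0
[-0.0047  0.0015 -0.0007] -0.0017
```

Call:
jog_arm(
  moves=[
    [-0.006,0.001,0,0],
    [-0.006,0.001,0,0],
  ],
)

```text
clock: 15.65
position: [0.5527, 0.2359, 0.0155]
ee_rot: [0.151, 3.137, 0.001]
force: [-1.0, 0.2, -0.5]
width: 1.001
gripper_force: 0.0
```

Call:
jog_arm(
  moves=[
    [0,0,0,0],
    [0,0,0,0],
    [0,0,0,0],
    [0,0,0,0],
    [0,0,0,0],
    [0.015,0,0,0],
    [0.03,0,0,0],
    [0.045,0,0,0],
    [0.045,0,0,0],
  ],
  hand=0.03,
  newtons=30,
)

```text
clock: 16.77
position: [0.5053, 0.2404, 0.0148]
ee_rot: [-0.147, -3.137, 0.001]
force: [-1.2, 0.4, -1.4]
width: 0.521
gripper_force: 30.0
```

Call:
jog_arm(
  moves=[
    [0,0,0,0],
    [0,0,0,0],
    [0,0,0,0],
    [0,0,0,0],
    [0,0,-0.05,0],
    [0.05,0,-0.06,0],
    [0.1,0,-0.06,0],
    [0.15,0,-0.06,0],
    [0.19,0,-0.06,0],
    [0.19,0,-0.06,0],
  ],
  hand=0.0918,
)

```text
clock: 18.02
position: [0.3157, 0.2582, 0.0749]
ee_rot: [-0.144, -3.138, 0.002]
force: [0.3, 0.7, -0.1]
width: 1.002
gripper_force: 0.0
```

```bash
cat >> h.py <<'E'
def brick():
    for n in('top','scene'):
        P=pts(grab(n)); P2=P[...,:2]-M; a=P2@U; b=P2@V; m=(abs(b)<.05)&(a>-.18)&(a<-.003)&(P[...,2]>.02)&(P[...,2]<.04)
        if m.sum()>9: print(n,'brick',m.sum(),np.percentile(a[m],[1,99]).round(4),np.percentile(b[m],[1,99]).round(4),'yawrect',round(cv2.minAreaRect(P[m][:,:2].astype(np.float32))[2],1))
E
python3 -c "
from h import *
go(tow(-.30,0,.0145)); brick()"
```

```text
t 18.02 pos [0.3157 0.2582 0.0749] yaw 174.8 j7 0.15 w 1.002 F [ 0.3  0.7 -0.1] g 0.0
[ 0.0087 -0.0003  0.0604] 0.0045
top brick 822 [-0.1074 -0.0039] [-0.0222  0.0255] yawrect 84.7
scene brick 1002 [-0.1091 -0.0043] [-0.0229  0.0249] yawrect 84.5
```

Call:
jog_arm(
  moves=[
    [0,0,0.03,0.005],
    [0,0,0.06,0.005],
    [0,0,0.06,0.005],
    [0,0,0.06,0.005],
    [0,0,0.06,0.005],
    [0,0,0.06,0.005],
    [0,0,0.06,0.005],
    [0,0,0.06,0.005],
  ],
  hand=0.0,
)

```text
clock: 19.12
position: [0.3183, 0.2582, 0.0149]
ee_rot: [0.158, 3.137, 0.0]
force: [-0.0, -0.6, -0.6]
width: 0.177
gripper_force: 0.0
```

Call:
jog_arm(
  moves=[
    [-0.062,0,0,0],
    [-0.124,0,0,0],
    [-0.186,0,0,0],
  ],
)

```text
clock: 19.5
position: [0.5046, 0.2392, 0.0148]
ee_rot: [-0.158, -3.137, -0.0]
force: [-0.3, 1.4, -0.5]
width: 0.008
gripper_force: 0.0
```

```bash
python3 -c "
from h import *
s=arm.observe();print(s['dq'].round(3),s['force'])
go(tow(-.30,0,.0145)); brick();brick();brick();go(tow(-.3,0,.0145));brick()"
```

```text
[ 0.416  0.468 -0.02  -1.031 -0.091  0.598  0.86 ] [-0.33784417  1.35012821 -0.49347113]
t 19.5 pos [0.5046 0.2392 0.0148] yaw 174.2 j7 0.38 w 0.008 F [-0.3  1.4 -0.5] g 0.0
[ 0.1986 -0.0005  0.0004] -0.0044
top brick 509 [-0.0677 -0.0036] [-0.024   0.0236] yawrect 83.6
scene brick 323 [-0.1034 -0.0032] [-0.0251  0.0217] yawrect 86.1
top brick 420 [-0.0575 -0.0035] [-0.0249  0.0225] yawrect 84.6
scene brick 345 [-0.1118 -0.0035] [-0.0265  0.0214] yawrect 84.5
top brick 417 [-0.0567 -0.0036] [-0.0253  0.022 ] yawrect 84.6
scene brick 369 [-0.1117 -0.0037] [-0.0258  0.0217] yawrect 83.8
t 19.8 pos [0.5018 0.2399 0.0145] yaw 174.3 j7 0.37 w 0.005 F [ 0.2  0.1 -0.2] g 0.0
[ 0.1957 -0.0007  0.0003] -0.0035
top brick 415 [-0.0568 -0.0035] [-0.0252  0.0221] yawrect 84.6
scene brick 373 [-0.1122 -0.0032] [-0.0261  0.022 ] yawrect 84.9
```

The shove moved the brick's rear from -108 to -57 mm, about 37 mm past where the finger stopped, and it stayed straight. A plain shove from the body's limit would only just get it in. For more tip speed I'll strike with one open finger offset sideways while spinning the tool. First an air trial above the brick to read the overshoot.

```bash
python3 -c "
from h import *
go(tow(-.15,.03,.09,160),tow(-.30,.052,.09,143.6))"
```

```text
t 19.9 pos [0.5017 0.24   0.0148] yaw 174.4 j7 0.37 w 0.003 F [-0.  -0.   0.6] g 0.0
[ 0.0457  0.0297 -0.0752] 0.2506
[ 0.1958  0.0513 -0.0751] 0.5368
```

Call:
jog_arm(
  moves=[
    [0.02,0,-0.04,0.15],
    [0.08,0.03,-0.075,0.3],
    [0.13,0.05,-0.075,0.45],
    [0.19,0.051,-0.075,0.537],
    [0.196,0.051,-0.075,0.537],
    [0.196,0.051,-0.075,0.537],
    [0.196,0.051,-0.075,0.537],
  ],
  hand=0.0918,
)

```text
clock: 20.78
position: [0.3145, 0.3097, 0.0897]
ee_rot: [0.986, 2.982, 0.0]
force: [-0.3, 0.3, -0.4]
width: 0.72
gripper_force: 0.0
```

Call:
jog_arm(
  moves=[
    [-0.0531,0.0319,0,-0.18],
    [-0.1063,0.0639,0,-0.36],
    [-0.1594,0.0958,0,-0.54],
  ],
)

```text
clock: 21.15
position: [0.5018, 0.2906, 0.0894]
ee_rot: [0.148, 3.138, 0.0]
force: [0.2, 1.3, -0.6]
width: 0.992
gripper_force: 0.0
```

```bash
cat >> h.py <<'E'
def st():
    s=arm.observe();R=Ro.from_rotvec(s['ee_rot']).as_matrix();p=s['position'][:2]-M
    print(round(s['clock'],3),'a',(p@U).round(4),'b',(p@V).round(4),'z',s['position'][2].round(4),'yaw',np.degrees(np.arctan2(R[1,0],R[0,0])).round(2),'F',s['force'].round(1))
E
python3 -c "
from h import *
st(); brick(); st(); arm.get_image('top'); st(); arm.get_image('top');st()
go(tow(-.233,.052,.09,143.6))"
```

```text
21.15 a -0.1091 b 0.0505 z 0.0894 yaw 174.61 F [ 0.2  1.3 -0.6]
top brick 417 [-0.0568 -0.0035] [-0.0249  0.0217] yawrect 84.8
scene brick 197 [-0.056  -0.0035] [-0.0058  0.0218] yawrect 73.6
21.25 a -0.1036 b 0.0481 z 0.0883 yaw 174.08 F [ 0.9 -0.3  0.2]
21.3 a -0.1078 b 0.0492 z 0.0884 yaw 173.97 F [-1.   0.8  0.6]
21.35 a -0.1106 b 0.0501 z 0.0886 yaw 174.07 F [-0.5  0.4  0.4]
t 21.35 pos [0.5003 0.2904 0.0886] yaw 174.1 j7 0.39 w 0.997 F [-0.5  0.4  0.4] g 0.0
[ 0.1224  0.001  -0.0012] 0.5318
```

The overshoot in the air was about 10 mm, and yaw and side drift are small. I'll set the strike to end at a = -48 mm with an immediate reversal, so the body stops short of the tower face.

```bash
python3 -c "
from h import *
go(tow(-.234,.056,.09,143.6),tow(-.234,.056,.0155,143.6))"
```

```text
t 21.35 pos [0.5003 0.2904 0.0886] yaw 174.1 j7 0.39 w 0.997 F [-0.5  0.4  0.4] g 0.0
[ 0.1234  0.005  -0.0012] 0.5318
[0.1233 0.005  0.0733] 0.5318
```

Call:
jog_arm(
  moves=[
    [0.06,0.005,0,0.18],
    [0.11,0.005,0,0.36],
    [0.123,0.005,0,0.532],
    [0.123,0.005,0.04,0.532],
    [0.123,0.005,0.073,0.532],
    [0.123,0.005,0.073,0.532],
    [0.123,0.005,0.073,0.532],
    [0.123,0.005,0.073,0.532],
  ],
)

```text
clock: 22.35
position: [0.3771, 0.3096, 0.018]
ee_rot: [0.973, 2.986, 0.003]
force: [0.0, -0.4, -0.3]
width: 1.001
gripper_force: 0.0
```

```bash
python3 -c "
from h import *
st();go(tow(-.048,.056,.0155,174.5))"
```

```text
22.35 a -0.2351 b 0.0575 z 0.018 yaw 143.89 F [ 0.  -0.4 -0.3]
t 22.35 pos [0.3771 0.3096 0.018 ] yaw 143.9 j7 -0.36 w 1.001 F [ 0.  -0.4 -0.3] g 0.0
[-0.1618  0.094   0.0027] -0.5342
```

Call:
jog_arm(
  moves=[
    [-0.0536,0.0314,0.001,-0.178],
    [-0.1072,0.0628,0.001,-0.356],
    [-0.1608,0.0942,0.001,-0.534],
    [-0.1072,0.0628,0,-0.534],
    [-0.08,0.047,0,-0.534],
    [-0.08,0.047,-0.02,-0.534],
    [-0.08,0.047,-0.06,-0.534],
    [-0.08,0.047,-0.06,-0.534],
  ],
)

```text
clock: 23.35
position: [0.4715, 0.3014, 0.0809]
ee_rot: [0.152, 3.132, 0.006]
force: [0.9, 0.1, -0.3]
width: 1.001
gripper_force: 0.0
```

Run:
```python
from h import *
st(); brick()
d=dict(np.load('scene.npz'))
a=d['color'][:,:,::-1]
save(d,'s3',(190,210,290,285),8)
go(tow(-.25,0.1,.2))
```

```text
23.35 a -0.1403 b 0.0583 z 0.0809 yaw 174.44 F [ 0.9  0.1 -0.3]
top brick 28 [-0.0079 -0.0032] [-0.0235  0.0181] yawrect 84.5
scene brick 60 [-0.0087 -0.0031] [-0.0238  0.0172] yawrect 83.5
t 23.45 pos [0.4702 0.2997 0.0779] yaw 174.4 j7 0.31 w 1.002 F [ 0.5 -0.8  0.8] g 0.0
[ 0.1083  0.0434 -0.1223] -0.0012
```

View pics/s3.png

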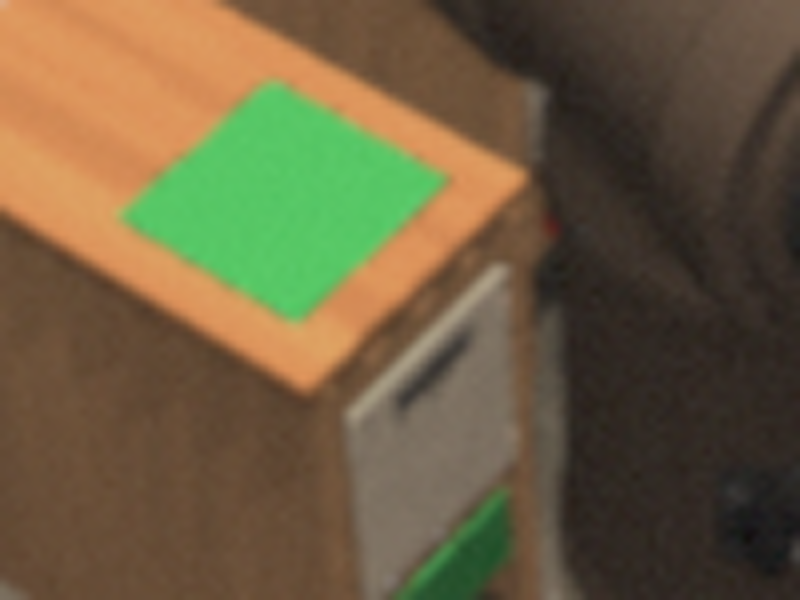

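The crop shows the tower front with the mouth out of view at the bottom, around (480,600). By depth the rear is still 8 to 9 mm proud of the mouth, too shallow for vertical fingers to reach. The moves command no tilt, but high up joint 6 must run into its limit, and the tool may then lean. I'll try that in free space.

Call:
jog_arm(
  moves=[
    [0.02,0,-0.06,0],
    [0.04,0,-0.12,0],
    [0.04,0,-0.18,0],
    [0.04,0,-0.24,0],
    [0.04,0,-0.3,0],
    [0.04,0,-0.36,0],
    [0.04,0,-0.42,0],
    [0.04,0,-0.48,0],
    [0.04,0,-0.54,0],
    [0.04,0,-0.6,0],
    [0.04,0,-0.66,0],
    [0.04,0,-0.7,0],
  ],
  hand=0.0,
)

```text
clock: 24.95
position: [0.4309, 0.3103, 0.6192]
ee_rot: [-0.148, -3.131, 0.051]
force: [0.7, 0.5, -0.7]
width: 0.002
gripper_force: 0.0
```

```bash
cat >> h.py <<'E'
def full():
    s=arm.observe();R=Ro.from_rotvec(s['ee_rot']).as_matrix();st();print('q',s['joints'].round(3),'toolz',R[:,2].round(3),'x',R[:,0].round(3),'pos',s['position'].round(3))
E
python3 -c "
from h import *
full()"
```

```text
24.95 a -0.1816 b 0.0633 z 0.6192 yaw 174.59 F [ 0.7  0.5 -0.7]
q [-0.722  0.262 -0.024  0.905  0.027  2.001  0.742] toolz [-0.008 -0.032 -0.999] x [-0.996  0.094  0.005] pos [0.431 0.31  0.619]
```

Call:
jog_arm(
  moves=[
    [0,0,-0.05,0],
    [0,0,-0.1,0],
    [0,0,-0.1,0],
  ],
)

```text
clock: 25.32
position: [0.4204, 0.304, 0.6553]
ee_rot: [0.148, 3.088, 0.013]
force: [-1.5, 0.1, -0.5]
width: 0.006
gripper_force: 0.0
```

```bash
python3 -c "
from h import *
full()"
```

```text
25.325 a -0.1914 b 0.056 z 0.6553 yaw 174.49 F [-1.5  0.1 -0.5]
q [-1.071  0.215  0.487  0.902 -0.085  2.002  0.842] toolz [ 0.05   0.006 -0.999] x [-0.994  0.096 -0.05 ] pos [0.42  0.304 0.655]
```

Call:
jog_arm(
  moves=[
    [0,0,-0.06,0],
    [0,0,-0.12,0],
    [0,0,-0.2,0],
    [0,0,-0.3,0],
    [0,0,-0.3,0],
  ],
)

```text
clock: 25.95
position: [0.393, 0.2867, 0.6912]
ee_rot: [0.139, 3.034, 0.082]
force: [0.3, 0.3, -0.4]
width: 0.007
gripper_force: 0.0
```

```bash
python3 -c "
from h import *
full()"
```

```text
25.95 a -0.2171 b 0.0362 z 0.6912 yaw 174.59 F [ 0.3  0.3 -0.4]
q [-1.349  0.135  0.773  0.925 -0.084  2.002  0.853] toolz [ 0.106  0.049 -0.993] x [-0.99   0.094 -0.101] pos [0.393 0.287 0.691]
```

Call:
jog_arm(
  moves=[
    [0,0,0.05,0],
    [0,0,0.1,0],
    [0,0,0.15,0],
  ],
)

```text
clock: 26.32
position: [0.4088, 0.2942, 0.5407]
ee_rot: [0.138, 3.033, 0.082]
force: [0.6, 0.2, 0.7]
width: 0.004
gripper_force: 0.0
```

```bash
python3 -c "
from h import *
full()"
```

```text
26.325 a -0.2021 b 0.0452 z 0.5407 yaw 174.62 F [0.6 0.2 0.7]
q [-1.432  0.036  0.727  1.385  0.008  1.617  0.775] toolz [ 0.107  0.049 -0.993] x [-0.99   0.093 -0.102] pos [0.409 0.294 0.541]
```

Tilt can be gathered at joint 6's limit and then persists. I need about 30° of forward lean toward the mouth. I'll gather it at a bearing where the lean lines up with the cubby axis.

Call:
jog_arm(
  moves=[
    [-0.075,-0.39,-0.096,0],
    [-0.075,-0.39,-0.096,0],
    [-0.075,-0.39,-0.096,0],
    [-0.075,-0.39,-0.096,0],
    [-0.075,-0.39,-0.096,0],
    [-0.075,-0.39,-0.096,0],
    [-0.12,-0.4,-0.16,0],
    [-0.16,-0.4,-0.23,0],
    [-0.2,-0.4,-0.3,0],
    [-0.24,-0.4,-0.38,0],
    [-0.286,-0.4,-0.448,0],
    [-0.286,-0.4,-0.448,0],
    [-0.286,-0.4,-0.448,0],
  ],
)

```text
clock: 27.95
position: [0.4601, -0.1049, 0.6993]
ee_rot: [0.142, 2.958, 0.081]
force: [-1.0, -0.3, 0.1]
width: 0.001
gripper_force: 0.0
```

```bash
python3 -c "
from h import *
full()"
```

```text
27.95 a -0.1128 b -0.3472 z 0.6993 yaw 174.19 F [-1.  -0.3  0.1]
q [-1.621 -0.272  1.317  0.998  0.299  2.002  1.341] toolz [ 0.181  0.046 -0.982] x [-0.979  0.1   -0.176] pos [ 0.46  -0.105  0.699]
```

Call:
jog_arm(
  moves=[
    [-0.04,0,-0.06,0],
    [-0.08,0,-0.12,0],
    [-0.15,0,-0.2,0],
    [-0.2,0,-0.3,0],
    [-0.29,0,-0.46,0],
    [-0.29,0,-0.46,0],
    [-0.29,0,-0.46,0],
  ],
)

```text
clock: 28.82
position: [0.4599, -0.0943, 0.7383]
ee_rot: [0.14, 2.883, 0.081]
force: [0.2, -0.4, 0.0]
width: 0.007
gripper_force: 0.0
```

```bash
python3 -c "
from h import *
full()"
```

```text
28.825 a -0.1139 b -0.3367 z 0.7383 yaw 173.95 F [ 0.2 -0.4  0. ]
q [-1.567 -0.216  1.317  0.917  0.248  2.002  1.381] toolz [ 0.254  0.043 -0.966] x [-0.963  0.102 -0.248] pos [ 0.46  -0.094  0.738]
```

Call:
jog_arm(
  moves=[
    [-0.06,0,-0.1,0],
    [-0.12,0,-0.2,0],
    [-0.2,0,-0.35,0],
    [-0.3,0,-0.5,0],
    [-0.3,0,-0.6,0],
    [-0.3,0,-0.6,0],
    [-0.3,0,-0.6,0],
    [-0.3,0,-0.6,0],
    [-0.3,0,-0.6,0],
    [-0.3,0,-0.6,0],
    [-0.3,0,-0.6,0],
    [-0.3,0,-0.6,0],
    [-0.3,0,-0.6,0],
    [-0.3,0,-0.6,0],
  ],
)

```text
clock: 30.58
position: [0.4928, -0.0883, 0.7788]
ee_rot: [0.139, 2.809, 0.073]
force: [-0.3, 0.0, -0.1]
width: 0.006
gripper_force: 0.0
```

```bash
python3 -c "
from h import *
full()"
```

```text
30.575 a -0.0818 b -0.3275 z 0.7788 yaw 173.68 F [-0.3  0.  -0.1]
q [-0.052  0.126  0.248  0.694 -0.139  2.002  1.583] toolz [ 0.324  0.034 -0.945] x [-0.942  0.104 -0.319] pos [ 0.493 -0.088  0.779]
```

Call:
jog_arm(
  moves=[
    [-0.3,0,-0.6,0],
    [-0.3,0,-0.6,0],
    [-0.3,0,-0.6,0],
    [-0.3,0,-0.6,0],
    [-0.3,0,-0.6,0],
  ],
)

```text
clock: 31.2
position: [0.4993, -0.0897, 0.809]
ee_rot: [0.14, 2.737, 0.065]
force: [-0.0, 0.5, -0.1]
width: 0.003
gripper_force: 0.0
```

```bash
python3 -c "
from h import *
full()"
```

```text
31.2 a -0.0752 b -0.3283 z 0.809 yaw 173.34 F [-0.   0.5 -0.1]
q [-0.049  0.135  0.262  0.614 -0.154  2.002  1.58 ] toolz [ 0.391  0.026 -0.92 ] x [-0.916  0.107 -0.387] pos [ 0.499 -0.09   0.809]
```

Call:
jog_arm(
  moves=[
    [-0.3,0,-0.6,0],
    [-0.3,0,-0.6,0],
    [-0.3,0,-0.6,0],
    [-0.3,0,-0.6,0],
    [-0.3,0,-0.6,0],
  ],
)

```text
clock: 31.82
position: [0.4888, -0.0897, 0.8415]
ee_rot: [0.139, 2.665, 0.058]
force: [-0.2, 0.2, 0.1]
width: 0.009
gripper_force: 0.0
```

```bash
python3 -c "
from h import *
full()"
```

```text
31.825 a -0.0856 b -0.3293 z 0.8415 yaw 173.01 F [-0.2  0.2  0.1]
q [-0.072  0.115  0.296  0.562 -0.163  2.002  1.577] toolz [ 0.457  0.018 -0.889] x [-0.885  0.109 -0.452] pos [ 0.489 -0.09   0.841]
```

Call:
jog_arm(
  moves=[
    [-0.3,0,-0.6,0],
    [-0.3,0,-0.6,0],
    [-0.3,0,-0.6,0],
    [-0.3,0,-0.6,0],
  ],
)

```text
clock: 32.33
position: [0.4696, -0.0894, 0.8738]
ee_rot: [0.139, 2.593, 0.052]
force: [0.6, -0.8, -0.0]
width: 0.004
gripper_force: 0.0
```

Call:
jog_arm(
  moves=[
    [-0.3,0,-0.6,0],
    [-0.3,0,-0.6,0],
    [-0.3,0,-0.6,0],
    [-0.3,0,-0.6,0],
  ],
)

```text
clock: 32.83
position: [0.4422, -0.0889, 0.9052]
ee_rot: [0.138, 2.523, 0.047]
force: [0.3, 0.7, 0.6]
width: 0.001
gripper_force: 0.0
```

Run:
```python
from h import *
full()
s=arm.observe();R=Ro.from_rotvec(s['ee_rot']).as_matrix()
def g(a,b,z):  # front tip corner (TCP + .011 z - .0095 x) to mouth coordinates
    p=M+a*U+b*V; tip=np.array([p[0],p[1],z]); tcp=tip-R@np.array([-.0095,0,.011])
    print((a,b,z),'shift',(R.T@(tcp-s['position'])).round(4),'tcp',tcp.round(3),'bodycorner-s-ahead-of-tip', ((R@np.array([-.028,0,-.066]))[:2]@U).round(4))
print('U in tool',(R.T@np.array([*U,0])).round(4))
g(-.15,0,.15);g(-.05,0,.02);g(.005,0,.02)
```

```text
32.825 a -0.1321 b -0.333 z 0.9052 yaw 172.29 F [0.3 0.7 0.6]
q [-0.175  0.036  0.387  0.496 -0.149  2.002  1.565] toolz [ 0.578  0.002 -0.816] x [-0.811  0.11  -0.574] pos [ 0.442 -0.089  0.905]
U in tool [-0.8182 -0.0071  0.5748]
(-0.15, 0, 0.15) shift [0.4682 0.2833 0.6142] tcp [0.442 0.245 0.154] bodycorner-s-ahead-of-tip -0.015
(-0.05, 0, 0.02) shift [0.461  0.2741 0.7778] tcp [0.542 0.236 0.024] bodycorner-s-ahead-of-tip -0.015
(0.005, 0, 0.02) shift [0.416  0.2737 0.8095] tcp [0.597 0.23  0.024] bodycorner-s-ahead-of-tip -0.015
```

Call:
jog_arm(
  moves=[
    [0.468,0.283,0.614,0],
    [0.468,0.283,0.614,0],
    [0.468,0.283,0.614,0],
    [0.468,0.283,0.614,0],
    [0.468,0.283,0.614,0],
    [0.468,0.283,0.614,0],
    [0.468,0.283,0.614,0],
    [0.468,0.283,0.614,0],
    [0.468,0.283,0.614,0],
    [0.468,0.283,0.614,0],
    [0.468,0.283,0.614,0],
    [0.468,0.283,0.614,0],
    [0.468,0.283,0.614,0],
    [0.468,0.283,0.614,0],
    [0.468,0.283,0.614,0],
    [0.468,0.283,0.614,0],
  ],
)

```text
clock: 34.83
position: [0.4419, 0.2447, 0.1523]
ee_rot: [0.134, 2.525, 0.044]
force: [0.9, -0.0, 0.9]
width: 0.004
gripper_force: 0.0
```

Run:
```python
from h import *
full(); brick()
s=arm.observe();R=Ro.from_rotvec(s['ee_rot']).as_matrix()
for a,b,z in((-.06,0,.019),(-.02,0,.019),(.006,0,.019)):
    p=M+a*U+b*V; tcp=np.array([p[0],p[1],z])-R@np.array([-.0095,0,.011]); print(a,(R.T@(tcp-s['position'])).round(4))
```

```text
34.825 a -0.1643 b -0.0009 z 0.1523 yaw 172.54 F [ 0.9 -0.   0.9]
q [-0.457  0.273 -0.584  2.362  1.362  0.669 -0.709] toolz [ 0.576  0.001 -0.818] x [-0.813  0.106 -0.572] pos [0.442 0.245 0.152]
top brick 27 [-0.0072 -0.0032] [-0.0235  0.0178] yawrect 84.6
scene brick 65 [-0.0087 -0.0031] [-0.0232  0.0177] yawrect 84.6
-0.06 [ 0.0029 -0.0084  0.1588]
-0.02 [-0.0299 -0.0087  0.1819]
0.006 [-0.0511 -0.0089  0.1968]
```

Call:
jog_arm(
  moves=[
    [0.002,-0.003,0.05,0],
    [0.003,-0.006,0.1,0],
    [0.003,-0.008,0.14,0],
    [0.003,-0.008,0.157,0],
    [0.003,-0.008,0.159,0],
    [-0.01,-0.008,0.168,0],
    [-0.022,-0.009,0.1765,0],
    [-0.022,-0.009,0.1765,0],
  ],
)

```text
clock: 35.92
position: [0.5643, 0.2332, 0.0235]
ee_rot: [0.141, 2.519, 0.047]
force: [-0.7, -0.2, -0.8]
width: 0.001
gripper_force: 0.0
```

Run:
```python
from h import *
full()
s=arm.observe();R=Ro.from_rotvec(s['ee_rot']).as_matrix()
for a,b,z in((-.02,0,.019),(-.01,0,.019),(.006,0,.019),(.01,0,.019)):
    p=M+a*U+b*V; tcp=np.array([p[0],p[1],z])-R@np.array([-.0095,0,.011]); print(a,(R.T@(tcp-s['position'])).round(4))
```

```text
35.925 a -0.0414 b -0.0007 z 0.0235 yaw 172.11 F [-0.7 -0.2 -0.8]
q [-0.366  0.646 -0.442  2.261  1.941  0.675 -1.051] toolz [ 0.581  0.001 -0.814] x [-0.809  0.112 -0.577] pos [0.564 0.233 0.024]
-0.02 [-0.0053  0.0003  0.0051]
-0.01 [-0.0135  0.0003  0.0109]
0.006 [-0.0265  0.0002  0.0201]
0.01 [-0.0298  0.0002  0.0224]
```

Tip front is at about -27 mm. Now a slow push to +8 mm.

Call:
jog_arm(
  moves=[
    [-0.005,0,0.005,0],
    [-0.01,0,0.0085,0],
    [-0.0135,0,0.011,0],
    [-0.017,0,0.0135,0],
    [-0.02,0,0.0155,0],
    [-0.023,0,0.0175,0],
    [-0.0265,0,0.02,0],
    [-0.0285,0,0.0215,0],
    [-0.0285,0,0.0215,0],
    [-0.0285,0,0.0215,0],
  ],
)

```text
clock: 37.17
position: [0.5981, 0.2306, 0.0212]
ee_rot: [0.139, 2.521, 0.046]
force: [0.1, 0.2, 0.1]
width: 0.003
gripper_force: 0.1
```

```bash
python3 -c "
from h import *
full();brick()
s=arm.observe();R=Ro.from_rotvec(s['ee_rot']).as_matrix();t=s['position']+R@np.array([-.0095,0,.011]);print('tip',((t[:2]-M)@U).round(4),((t[:2]-M)@V).round(4),t[2].round(4), 'U tool',(R.T@np.array([*U,0])).round(3),'up',(R.T@[0,0,1]).round(3))"
```

```text
37.175 a -0.0076 b -0.0001 z 0.0212 yaw 172.27 F [0.1 0.2 0.1]
q [-0.341  0.663 -0.409  2.198  1.935  0.625 -0.981] toolz [ 0.579  0.002 -0.816] x [-0.811  0.11  -0.575] pos [0.598 0.231 0.021]
top brick 32 [-0.0108 -0.0033] [-0.0166  0.0146] yawrect 1.7
scene brick 20 [-0.0307 -0.0133] [0.0146 0.0169] yawrect 81.2
tip 0.0065 0.0003 0.0177 U tool [-0.818 -0.007  0.576] up [-0.575  0.065 -0.816]
```

Call:
jog_arm(
  moves=[
    [-0.002,0,0.0015,0],
    [-0.0035,0,0.0025,0],
    [-0.0035,0,0.0025,0],
    [0.01,0,-0.007,0],
    [0.04,0,-0.028,0],
    [0.075,0,-0.053,0],
    [0.08,0.01,-0.11,0],
    [0.06,0.01,-0.17,0],
    [0.04,0.02,-0.22,0],
    [0.04,0.02,-0.25,0],
    [0.04,0.02,-0.25,0],
  ],
)

```text
clock: 38.65
position: [0.4218, 0.255, 0.2053]
ee_rot: [0.137, 2.518, 0.049]
force: [0.5, 0.0, -0.0]
width: 0.005
gripper_force: 0.0
```

Run:
```python
from h import *
full();brick()
d={n:dict(np.load(n+'.npz')) for n in('top','scene')}
def rect(n,c,z0,z1,w=.08):
    P=pts(d[n]);m=(abs(P[...,0]-c[0])<w)&(abs(P[...,1]-c[1])<w)&(P[...,2]>z0)&(P[...,2]<z1);q=P[m]
    if len(q)>5: r=cv2.minAreaRect(q[:,:2].astype(np.float32));print(n,c,len(q),np.round(r[0],4),np.round(r[1],3),round(r[2],1))
for n in d:
    rect(n,(.54,-.1),.02,.04);rect(n,(.539,.088),.02,.04);rect(n,(.70,.38),.085,.12,.04);rect(n,(.772,-.14),.09,.12,.04)
im=np.hstack([cv2.resize(d['scene']['color'][200:320,180:300,::-1],(400,400)),cv2.resize(d['top']['color'][150:270,140:260,::-1],(400,400))]);cv2.imwrite('pics/f.png',im)
```

```text
38.65 a -0.1853 b 0.0073 z 0.2053 yaw 172.27 F [ 0.5  0.  -0. ]
q [-0.502  0.144 -0.573  2.317  1.108  0.69  -0.482] toolz [ 0.581  0.004 -0.814] x [-0.809  0.11  -0.578] pos [0.422 0.255 0.205]
top (0.54, -0.1) 861 [ 0.54   -0.0988] [0.048 0.116] 1.6
top (0.539, 0.088) 858 [0.5395 0.0888] [0.114 0.048] 57.9
top (0.7, 0.38) 309 [0.7063 0.3818] [0.045 0.045] 75.6
top (0.772, -0.14) 283 [ 0.7724 -0.1433] [0.043 0.042] 1.4
scene (0.54, -0.1) 639 [ 0.5405 -0.1008] [0.049 0.118] 0.9
scene (0.539, 0.088) 862 [0.5386 0.0875] [0.116 0.051] 57.4
scene (0.7, 0.38) 411 [0.7049 0.3814] [0.045 0.045] 35.3
scene (0.772, -0.14) 206 [ 0.7703 -0.1444] [0.044 0.046] 25.6
```

View pics/f.png

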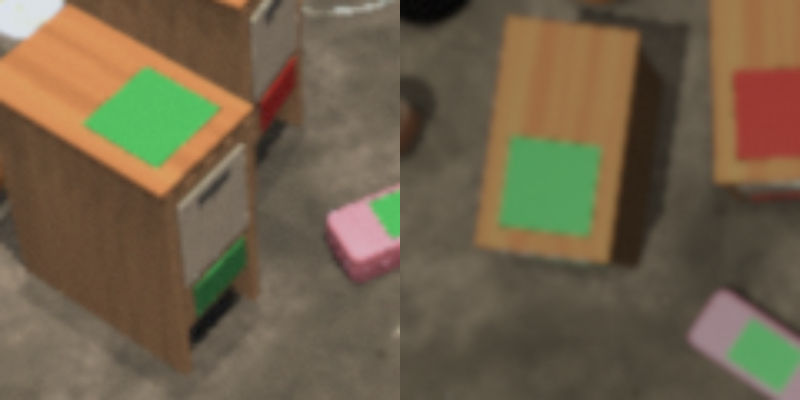

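The scene half shows the mouth at (215,318) dark with nothing protruding, and in the top half nothing sticks out in front of the tower at (550,255). Depth also finds no brick in front of the mouth. The red adapter, the pink one and both jars are where they were.

```bash
python3 -c "
from h import *
print(arm.sign_off())"
```

```text
the job is handed in; nothing more can be done
None
```

I put the green-tagged adapter in the green cubby and handed the job in at about 39 s: it is flat, tag up, about 10 mm inside the mouth by the finger's position, with nothing showing in front; the red and pink adapters and both jars did not move.

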